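# Clamp the jar and take off its screw cap

## Task

Open the amber glass jar that stands loosely in the white jar clamp. First swing the clamp's lever round to the quarter-turn position (90 degrees: straight out to the side in line with the clamp, square to where it points when open), no farther because more would overstress the glass, so that the jar is held fast; then unscrew the steel cap anticlockwise without letting the jar turn, stop turning as soon as its threads let go, and lift it straight off. Finish while holding the cap: keep it in the gripper, level and still, about 25 mm clear above the jar's mouth, with the jar still clamped.

Things in the scene. Friction and masses are not known exactly. Their poses are not given: they have to be found in the camera images.
- jar_clamp: one-handed jar clamp, fixed on the worktop: white plate 104 x 176 mm, its top 10 mm above the worktop. Origin on the worktop under the jar's place. Its y axis runs along the plate from the fixed V jaw (-y) past the jar (y = 0) to the moving jaw and the cam pivot (y = +85 mm); z is up. Jaws are lower than 50 mm above the worktop
- clamp_jaw: moving jaw: aluminium block 74 mm wide with a rubber pad, 12 to 46 mm above the worktop; the lever's cam drives it along the clamp's -y. It meets the jar at about 40 to 50 degrees of lever; the springy pad then squeezes harder the farther the lever goes, to about 20 to 25 N at 90 degrees. Origin: that of the clamp while open
- clamp_lever (a joint): angle of the clamp's lever, rad: 0 = open, lever along the clamp's -x (roughly towards the robot); grows as it swings clockwise seen from above; pi/2 = quarter turn, lever along the clamp's +y, away from the jar; end stop at 1.95. Stiff (4 to 8 N of push at the knob); stays where it is left. Starts between 0 and 0.3
- lever_knob (a point): middle of the black upright round knob at the lever's free end: diameter 20 mm, from 52 to 87 mm above the worktop (this point at 70 mm); the knob travels on a circle of radius 92 mm about lever_pivot. The steel lever bar below it is 14 mm wide, 44.5 to 51.5 mm above the worktop
- lever_pivot (a point): point on the lever's vertical hinge axis, 70 mm above the worktop; the axis stands 85 mm from the clamp's origin along its +y; the hub ends 57 mm above the worktop
- jam_jar: loose amber glass jar, 0.2 to 0.45 kg, origin at the centre of its underside, z up. Diameter 62 mm up to 50 mm height, tapering to 54 mm at 78 mm and to the 45 mm neck at 90 mm; three short thread ramps stand on the neck
- jar_rim (a point): centre of the jar's mouth (top of the glass rim), 109 mm above the jar's underside. A 44 mm springy rubber sealing ring stands up to 7 mm above it once the cap is off
- jar_cap: loose round steel lug cap, 60 mm across (61.6 at the rolled lower edge), 18 mm high, 45 g; origin at the centre of its lower edge, z up. On the jar its lower edge is about 107, its top 125 mm above the worktop. Turned anticlockwise from above (0.5 N m) it rises 2.7 mm/rad, hops free 50 to 70 degrees from the start and lifts straight off; 85 to 105 degrees from the start it jams on the next ramps
- cap_grip (a point): centre of the cap's skirt, 9 mm above its lower edge: height at which to grip it across its diameter
- honey_jar: bystander: closed round clear jar with a grey lid, 71 x 71 x 110 mm, origin at the centre of its underside; leave alone
- mug_tea: bystander: white spotted mug with a handle, 92 x 127 x 93 mm, origin at the centre of its underside; leave alone
- teaspoon: bystander: steel teaspoon lying flat, 132 x 26 x 9 mm, origin at the middle of its underside; leave alone
- cap_edge (a point): point on the cap's outer skirt, 30 mm from its axis along the cap's own x axis, 9 mm above its lower edge; turns with the cap. When fully tight it lies on the jar's x axis (0 to 15 degrees anticlockwise of it at the start)
There are look-alikes about, which are no part of the job. What is shaped like the jar_cap but brown or red is not meant.

How it is judged:
By the outcome, as a careful person would: the job done as asked, in the order asked, and still so for the second after the job is handed in, while the arm keeps its last pose, push and grip.
It also fails if it takes over 48 s, if anything falls off the work surface, if the arm or the gripper's body presses on something with over 40 N, if the wrist force passes 120 N, or if a joint passes its speed limit or range.

## Robot

A 7-joint arm with a two-finger parallel gripper is mounted at the origin on a cart in front of the work surface, level with it; the furniture and walls round the work are solid. World frame = base frame: x ahead of the robot, y to its left, z up, the work surface at z = 0. Lengths are in m, angles in rad, forces in N, time in s.
With the tool pointing down it reaches from about 0.4 to 0.925 m from the base axis. Payload 4.1 kg.
Tool frame: the origin (TCP) lies where the fingers leave the gripper's body, on its centre line; the fingertips stand 73 mm ahead of it and the grasp point (between the pads) lies 54 mm ahead of it; z points along the fingers, x is the direction in which the jaws open and shut, and the axes are right-handed (so a half turn about z gives the same grasp; the last joint's range is limited). The gripper opens to 85 mm and grips with 20 to 120 N. Pads are 22 mm wide; open, the fingers measure 114 mm over their backs; the gripper's body (76 mm by 85 mm) begins 54 mm behind the grasp point. The pads swing forward as they close: fully open they stand 13 mm farther back than shut.
Start: joints at [1.111, 0.398, 0.045, 1.537, -0.019, 1.207, -0.051], TCP at [0.23, -0.608, 0.304] pointing down, gripper open.
Joint ranges: [-2.82, 2.82], [-0.49, 2.23], [-1.37, 1.46], [0, 2.46], [-1.36, 4.5], [0.23, 2], [-2.94, 2.94]. Speed limits (rad/s): [2.57, 2.57, 3.14, 3.14, 3.14, 3.14, 3.14].

## Interface

Orientations are given as a rotation vector (axis times angle).
In Python, from plant import arm gives the robot as it stands. The module is installed in compiled form; this text tells all that it offers.
- The arm moves only by the shell command python3 -m pendant 'ROWS'. ROWS is a JSON object of lists of equal length, an entry for each row: "xyz": the shift along the tool's x, y, z in cm, a list of three; "turn": the turn, a rotation vector about the tool's x, y, z in degrees, a list of three; "fingers": the gripper command: -1 is fully open, 1 is shut, values between are in proportion. In form: {"xyz": [[dx, dy, dz], ...], "turn": [[wx, wy, wz], ...], "fingers": [fingers, ...]}. A call has 1 to 5 rows; each row shifts and turns the commanded pose from where the row before left it, along the tool's axes as they then stand; what a row does not reach is not made up. A row lasts 1/10 s, in which the tool goes at most 50 mm and 8.59 degrees, less where a joint would pass 70% of its speed; a pose out of reach is approached as far as the arm can. A call with a gripper value outside its range is refused whole. The fingers move at their own pace and stop on an object; the grip force is fixed at half the most. Time passes only in rows, so rows that do not move let the fingers close. It gives the time, the measured TCP pose, the force and the opening at its end, in the units of the state.
- arm.get_obs(): the state, without advancing time (a new reading comes with each control period).
- arm.camera(name): name is "side" or "top" or "wrist"; returns a dict with "image" (384x512x3 uint8, red, green, blue), "vfov" (degrees; the focal length in pixels is half the picture's height over the tangent of half this angle, whatever the lens; pixels are square), "cx", "cy" (the principal point, pixels), "dist_coeffs" ([k1, k2, p1, p2, k3] as OpenCV has them; the pictures are not rectified), "rvec" (rotation vector, rad) and "tvec" (3), from world to camera coordinates, as OpenCV has them. Camera axes: x right, y down, z forward; pixel columns grow to the right and rows downward; lengths in m; the calibration is good to about 2 mm. A picture is of the moment at which its call begins. There is no depth.
- arm.job_done(): hands the job in, once; it reports no verdict.
The state is a dict: "time": time; "joint_pos": joint angles; "qd": joint speeds; "effort": joint torques, N m; "ee_pos": TCP position; "tcp_rot": TCP orientation; "force": force on the tool from outside, world axes, zero at the start; "moment": the same for the moment, N m; "gripper_width": opening from 0.0 (shut) to 1.0 (fully open).
Only numpy, scipy, OpenCV 4.12 (cv2) and the standard library are available. Lean on these libraries where they do the work, as an engineer would, in place of code of your own. Each camera call takes 0.05 s, during which the arm holds its last target.

## Working session

There is one attempt and no reset: what is moved stays moved. The work goes in short steps, Python scripts to look and compute and a shell command to move; the robot and the scene stay as the last step left them, time stands still between calls to the robot, and variables do not carry over. Pictures are saved under pics/ and viewed, and the job is handed in when it is done.

```bash
mkdir -p pics; cat > h.py <<'E'
import numpy as np, cv2
from plant import arm
def K(c):
    h,w=c["image"].shape[:2]; f=h/2/np.tan(np.radians(c["vfov"])/2)
    return np.array([[f,0,c["cx"]],[0,f,c["cy"]],[0,0,1.]])
def ray(c,uv):
    p=cv2.undistortPoints(np.array([[uv]],float),K(c),np.array(c["dist_coeffs"],float))[0,0]
    R=cv2.Rodrigues(np.array(c["rvec"],float))[0]; t=np.array(c["tvec"],float)
    return -R.T@t, R.T@np.array([p[0],p[1],1.])
def atz(c,uv,z):
    o,d=ray(c,uv); return o+d*(z-o[2])/d[2]
def proj(c,P):
    return cv2.projectPoints(np.array(P,float).reshape(-1,3),np.array(c["rvec"],float),np.array(c["tvec"],float),K(c),np.array(c["dist_coeffs"],float))[0][:,0]
def save(n,im,s=1): 
    cv2.imwrite("pics/"+n,cv2.cvtColor(cv2.resize(im,None,fx=s,fy=s,interpolation=cv2.INTER_CUBIC),cv2.COLOR_RGB2BGR))
import pickle
def grab(n):
    c=arm.camera(n); return c
E
python3 - <<'E'
from h import *
for n in ["side","top","wrist"]:
    c=grab(n); pickle.dump(c,open(n+"0.pkl","wb")); save(n+"0.png",c["image"],1.5)
    print(n,c["vfov"],c["cx"],c["cy"],c["dist_coeffs"],ray(c,(256,192)))
print(arm.get_obs())
E
```

```text
side 43.37638654453267 258.350844327782 190.60560559254594 [-0.1496464  0.         0.         0.         0.       ] (array([-0.30491746,  0.40363025,  0.91808064]), array([ 0.67411317, -0.19140871, -0.71341867]))
top 56.91665947110448 260.43842911698675 188.8796763565326 [-0.06065963  0.          0.          0.          0.        ] (array([0.40833966, 0.16532921, 1.05663927]), array([ 0.06194773,  0.00304865, -0.99819225]))
wrist 59.89131620687183 261.92194830490934 196.5690316671597 [-0.02985189  0.          0.          0.          0.        ] (array([ 0.30287349, -0.5805761 ,  0.37310564]), array([-0.28066078, -0.08534775, -0.95626825]))
{'time': 0.15, 'joint_pos': array([ 1.11097705,  0.39904364,  0.04504581,  1.53761878, -0.01869206,
        1.20689469, -0.05075805]), 'qd': array([-1.15514883e-03, -1.51445068e-03, -3.04649092e-05, -5.03019337e-03,
        5.38593911e-04, -1.28715713e-03,  1.63231943e-03]), 'effort': array([ 2.24292002e-03, -4.75559485e+01,  1.36672251e+00, -2.54510844e+01,
        1.17802899e-02,  6.50825707e-03,  6.57136809e-06]), 'ee_pos': array([ 0.22936899, -0.60777397,  0.30307569]), 'tcp_rot': array([-2.58339129e+00,  1.78628087e+00,  2.09250098e-03]), 'force': array([0.3878071 , 0.47770145, 0.91315947]), 'moment': array([ 0.00542122,  0.0176304 , -0.01228056]), 'gripper_width': 1.0001501619065842}
```

View pics/side0.png

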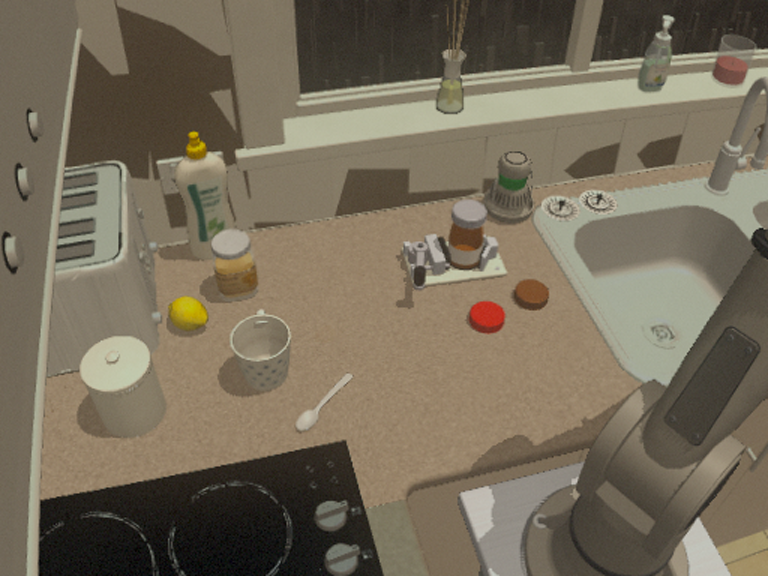

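View pics/top0.png

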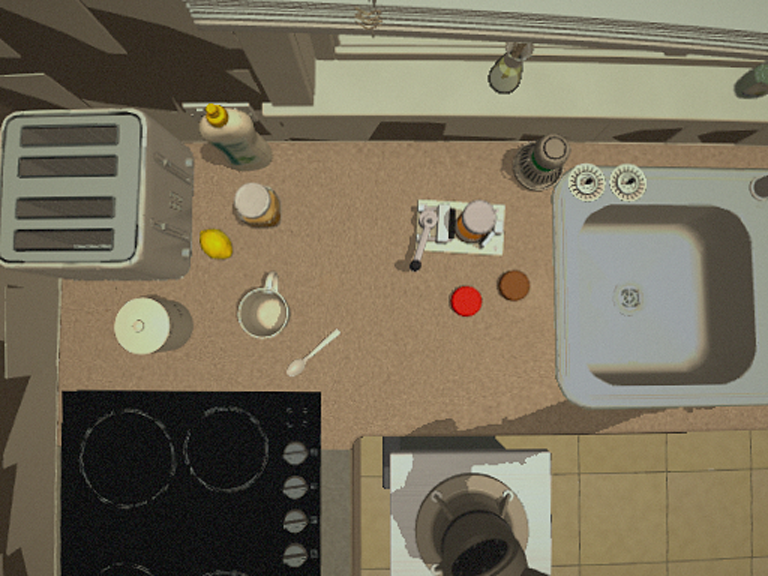

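View pics/wrist0.png

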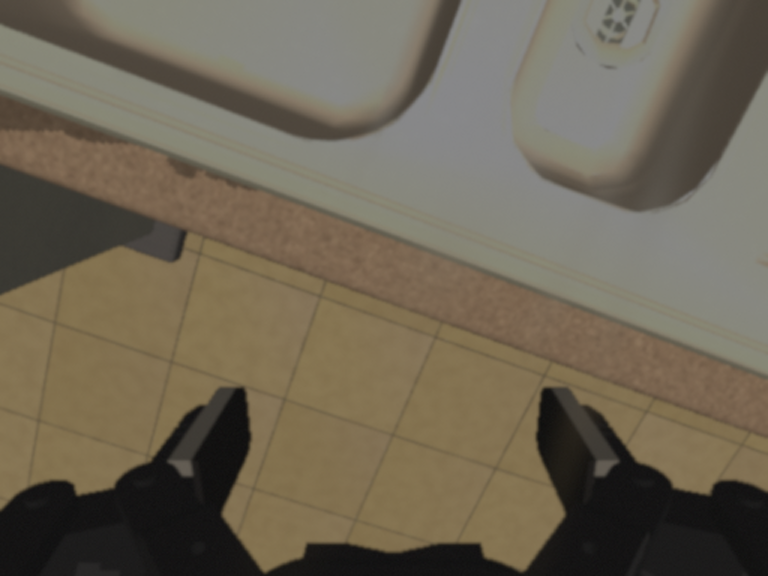

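Candidates, in the top 1.5x picture: steel cap on the amber jar in the clamp (480,216), red lid (466,301), brown lid (514,285), and grey lid on the honey jar (255,204). I choose the one on the amber jar in the white clamp. The knob is at (415,265) and the hub at (428,218). Next I'll check close crops.

```bash
python3 - <<'E'
from h import *
c=pickle.load(open("top0.pkl","rb")); save("topc.png",c["image"][120:190,260:350],8)
c=pickle.load(open("side0.pkl","rb")); save("sidec.png",c["image"][125:210,255:355],8)
E
```

```text
(no output)
```

View pics/topc.png

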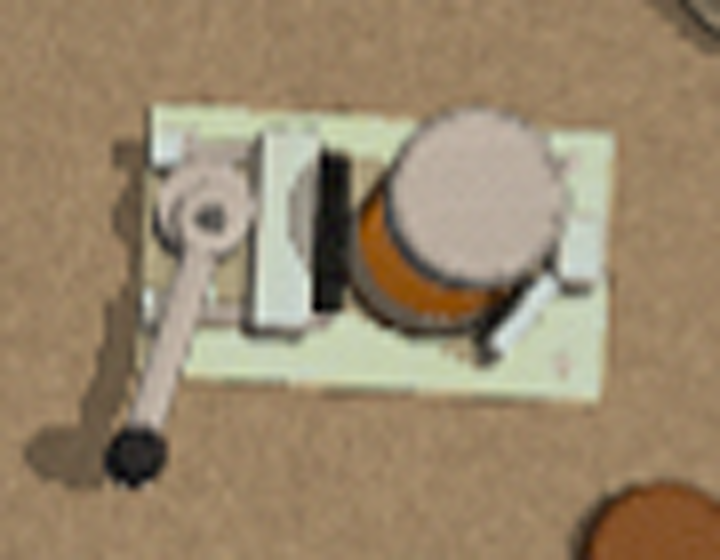

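View pics/sidec.png

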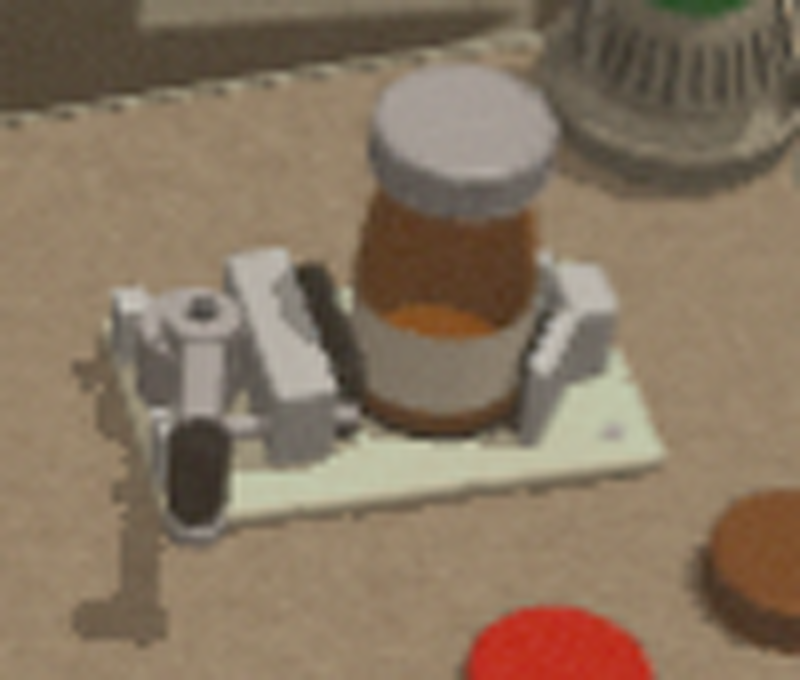

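```bash
cat > fit.py <<'E'
from h import *
from scipy.optimize import least_squares
ct=pickle.load(open("top0.pkl","rb")); cs=pickle.load(open("side0.pkl","rb"))
T=lambda u,v:(260+(u+.5)/8-.5,120+(v+.5)/8-.5)
S=lambda u,v:(255+(u+.5)/8-.5,125+(v+.5)/8-.5)
# plate: corners x±.052 ; y from? 
for n,p,z in [("TL",(150,103),.01),("TR",(616,131),.01),("BR",(602,402),.01),("hub",(208,214),.057),("knobtop",(135,456),.087),("captop",(476,195),.125)]:
    print("top",n,atz(ct,T(*p),z).round(4))
for n,p,z in [("hub",(203,306),.057),("captop",(465,122),.125),("BR",(663,462),.01),("knobtop",(200,430),.087)]:
    print("side",n,atz(cs,S(*p),z).round(4))
E
python3 fit.py
```

```text
top TL [0.6524 0.1014 0.01  ]
top TR [ 0.6421 -0.0743  0.01  ]
top BR [ 0.5394 -0.067   0.01  ]
top hub [0.6011 0.0837 0.057 ]
top knobtop [0.511 0.112 0.087]
top captop [ 5.946e-01 -4.000e-04  1.250e-01]
side hub [0.5987 0.0827 0.057 ]
side captop [ 0.5926 -0.0008  0.125 ]
side BR [ 0.5355 -0.064   0.01  ]
side knobtop [0.5124 0.1115 0.087 ]
```

The crops confirm it: the grey steel cap is on the amber jar in the white clamp, and the black knob is to the front left. The lever is at about 0.25 rad.

```bash
cat >> h.py <<'E'
from scipy.spatial.transform import Rotation as Ro
def pose():
    o=arm.get_obs(); R=Ro.from_rotvec(o["tcp_rot"]).as_matrix(); return o,np.array(o["ee_pos"]),R
def info(target=None,az=None):
    o,p,R=pose(); a=np.degrees(np.arctan2(R[1,0],R[0,0]))
    print("t",round(o["time"],2),"pos",p.round(4),"xaz",a.round(2),"tilt",np.degrees(np.arccos(-R[2,2])).round(2),"F",np.round(o["force"],1),"M",np.round(o["moment"],2),"w",round(o["gripper_width"]*85,1),"q",np.round(o["joint_pos"],2))
    if target is not None: print("shift cm",(R.T@(np.array(target)-p)*100).round(2), "turnz", None if az is None else round(-((az-a+180)%360-180),2), "rotvec fix", np.degrees(Ro.from_matrix(R.T@Ro.from_euler('ZX',[np.radians(az if az is not None else a),np.pi]).as_matrix()).as_rotvec()).round(2))
E
python3 - <<'E'
from h import *
info([.512,.112,.25],72)
E
```

```text
t 0.15 pos [ 0.2294 -0.6078  0.3031] xaz -69.32 tilt 0.09 F [0.4 0.5 0.9] M [ 0.01  0.02 -0.01] w 85.0 q [ 1.11  0.4   0.05  1.54 -0.02  1.21 -0.05]
shift cm [-57.35 -51.86   5.39] turnz -141.32 rotvec fix [-1.1000e-01  5.0000e-02 -1.4132e+02]
```

```bash
python3 -m pendant '{"xyz":[[-2.9,-2.6,0],[-2.9,-2.6,0],[-2.9,-2.6,0],[-2.9,-2.6,0],[-2.9,-2.6,0]],"turn":[[0,0,0],[0,0,0],[0,0,0],[0,0,0],[0,0,0]],"fingers":[-1,-1,-1,-1,-1]}'; python3 -c "
from h import *
info([.512,.112,.25],72)"
```

```text
time: 0.65
ee_pos: [0.3002, -0.4249, 0.3037]
tcp_rot: [-2.584, 1.787, 0.0]
force: [-0.2, 0.2, 0.3]
gripper_width: 0.995
t 0.65 pos [ 0.3002 -0.4249  0.3037] xaz -69.33 tilt 0.02 F [-0.2  0.2  0.3] M [-0.05 -0.08 -0.02] w 84.6 q [ 0.91  0.17 -0.04  1.84  0.01  1.13 -0.34]
shift cm [-42.76 -38.77   5.37] turnz -141.33 rotvec fix [-2.0000e-02  2.0000e-02 -1.4133e+02]
```

```bash
python3 -m pendant '{"xyz":[[-2.9,-2.6,0],[-2.9,-2.6,0],[-2.9,-2.6,0],[-2.9,-2.6,0],[-2.9,-2.6,0]],"turn":[[0,0,0],[0,0,0],[0,0,0],[0,0,0],[0,0,0]],"fingers":[-1,-1,-1,-1,-1]}' >/dev/null; python3 -m pendant '{"xyz":[[-2.9,-2.6,0.5],[-2.9,-2.6,0.5],[-2.9,-2.6,0.5],[-2.9,-2.6,0.5],[-2.9,-2.6,0.5]],"turn":[[0,0,0],[0,0,0],[0,0,0],[0,0,0],[0,0,0]],"fingers":[-1,-1,-1,-1,-1]}'; python3 -c "
from h import *
info([.512,.112,.25],72)"
```

```text
time: 1.65
ee_pos: [0.4409, -0.062, 0.2787]
tcp_rot: [2.584, -1.787, 0.001]
force: [-0.0, -0.1, 0.6]
gripper_width: 0.998
t 1.65 pos [ 0.4409 -0.062   0.2787] xaz -69.34 tilt 0.03 F [-0.  -0.1  0.6] M [-0.02 -0.07 -0.04] w 84.8 q [ 0.45  0.07 -0.42  2.02  0.03  1.06 -1.2 ]
shift cm [-13.77 -12.79   2.86] turnz -141.34 rotvec fix [ 3.0000e-02 -1.0000e-02 -1.4134e+02]
```

```bash
python3 -m pendant '{"xyz":[[-2.9,-2.6,0.5],[-2.9,-2.6,0.5],[-2.9,-2.6,0.5],[-2.9,-2.6,0.5],[-2.2,-2.4,0.5]],"turn":[[0,0,0],[0,0,0],[0,0,0],[0,0,0],[0,0,0]],"fingers":[-1,-1,-1,-1,-1]}' >/dev/null
for i in 1 2 3; do python3 -m pendant '{"xyz":[[0,0,0],[0,0,0],[0,0,0],[0,0,0],[0,0,0]],"turn":[[0,0,-8.3],[0,0,-8.3],[0,0,-8.3],[0,0,-8.3],[0,0,-8.3]],"fingers":[-1,-1,-1,-1,-1]}' >/dev/null; done;  python3 -c "
from h import *
info([.512,.112,.25],72)
for n in ['wrist','top']:
    c=grab(n); pickle.dump(c,open(n+'1.pkl','wb')); save(n+'1.png',c['image'],1.5)"
```

```text
t 3.65 pos [0.5117 0.1106 0.2537] xaz 55.5 tilt 0.03 F [-0.1 -0.5  0.7] M [-0.02 -0.02  0.01] w 84.8 q [ 0.48  0.33 -0.93  1.88  0.3   1.08  0.4 ]
shift cm [ 0.14 -0.05  0.37] turnz -16.5 rotvec fix [-1.00e-02  3.00e-02 -1.65e+01]
```

View pics/wrist1.png

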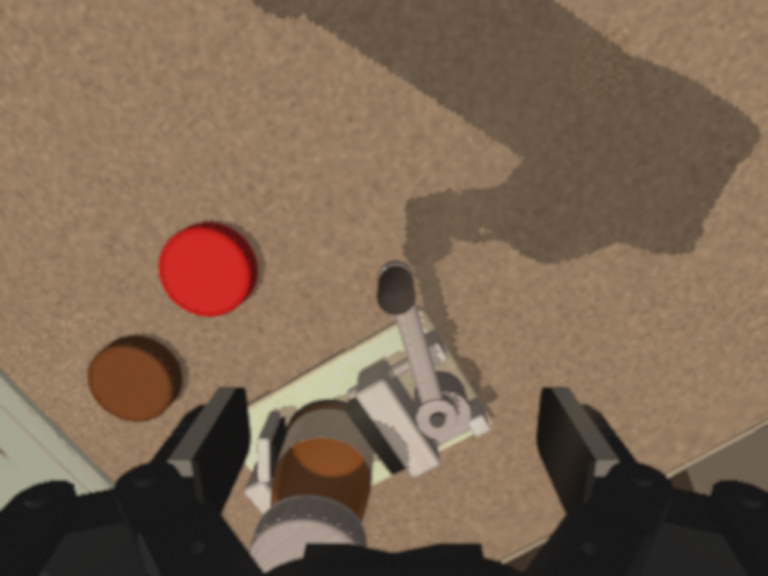

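```bash
python3 -c "
from h import *
c=pickle.load(open('wrist1.pkl','rb'))
print((proj(c,[[.5117,.1118,.087],[.5117,.1118,.052],[.6,.083,.057],[.5936,-.0006,.125]])*1.5).round(0))
s=1/1.5
for p,z in [((396,298),.087),((436,418),.057)]: print(atz(c,(p[0]*s,p[1]*s),z).round(4))
save('wrist1c.png',c['image'][165:300,220:340],5)
"
```

```text
[[396. 297.]
 [395. 278.]
 [438. 420.]
 [305. 564.]]
[0.5122 0.1117 0.087 ]
[0.5978 0.0828 0.057 ]
```

View pics/wrist1c.png

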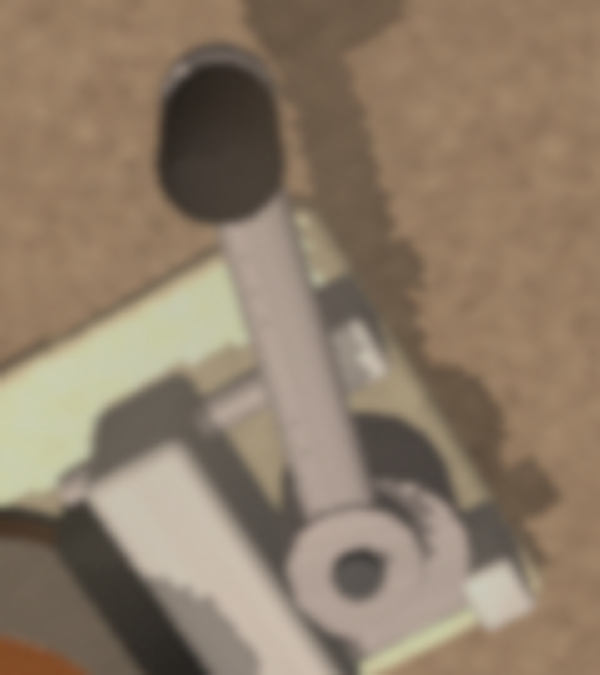

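```bash
python3 -m pendant '{"xyz":[[0,0,0],[0,0,0],[0,0,0],[0,0,0]],"turn":[[0,0,-8.2],[0,0,-8.3],[0,0,0],[0,0,0]],"fingers":[0.35,0.35,0.35,0.35]}';  python3 -c "
from h import *
info([.512,.112,.13],72)"
```

```text
time: 4.15
ee_pos: [0.5118, 0.1106, 0.2537]
tcp_rot: [-2.551, -1.833, 0.0]
force: [0.4, 0.4, 0.7]
gripper_width: 0.34
t 4.15 pos [0.5118 0.1106 0.2537] xaz 71.39 tilt 0.02 F [0.4 0.4 0.7] M [ 0.01 -0.04  0.05] w 28.9 q [ 0.52  0.35 -0.99  1.88  0.33  1.09  0.65]
shift cm [ 0.14 -0.02 12.37] turnz -0.61 rotvec fix [-0.01  0.01 -0.61]
```

```bash
python3 -m pendant '{"xyz":[[0.14,0,3],[0,0,3],[0,0,3],[0,0,2],[0,0,0]],"turn":[[0,0,-0.6],[0,0,0],[0,0,0],[0,0,0],[0,0,0]],"fingers":[0.35,0.35,0.35,0.35,0.35]}';  python3 -c "
from h import *
info([.512,.112,.13],72)
c=grab('wrist'); save('wrist2.png',c['image'],1.5)
c=grab('side'); save('side2.png',c['image'][120:210,250:350],7)
"
```

```text
time: 4.65
ee_pos: [0.5104, 0.1114, 0.1413]
tcp_rot: [-2.538, -1.848, 0.009]
force: [0.2, -0.2, 0.3]
gripper_width: 0.325
t 4.65 pos [0.5104 0.1114 0.1413] xaz 72.12 tilt 0.34 F [ 0.2 -0.2  0.3] M [-0.05  0.   -0.01] w 27.6 q [ 0.42  0.5  -0.89  1.98  0.49  0.9   0.52]
shift cm [0.11 0.14 1.13] turnz 0.12 rotvec fix [-0.29  0.18  0.12]
```

View pics/wrist2.png

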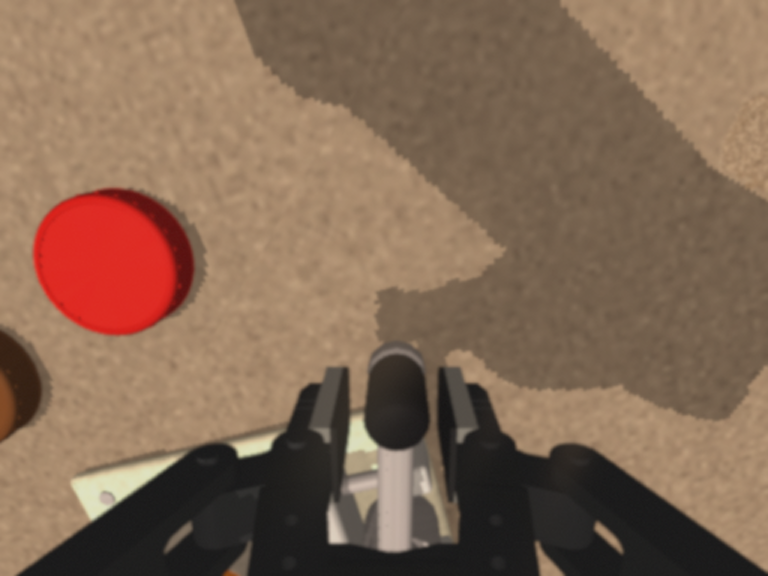

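View pics/side2.png

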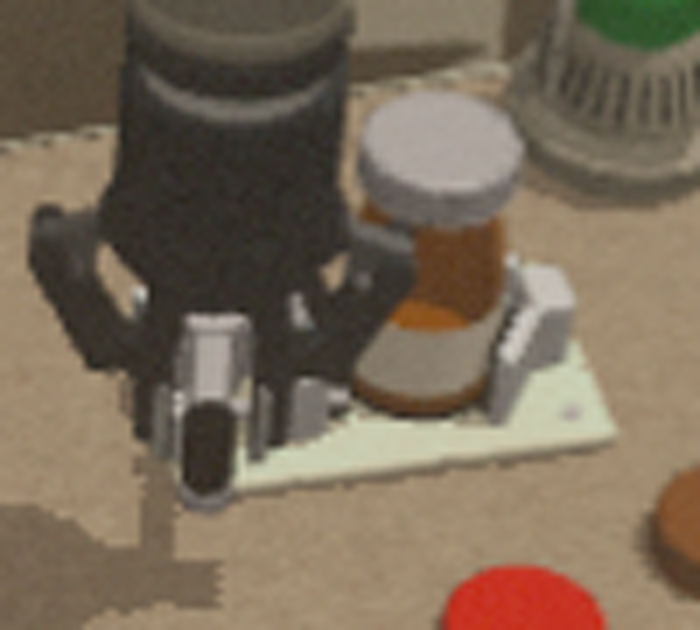

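```bash
python3 -m pendant '{"xyz":[[0.1,0.14,0.6],[0,0,0.5],[0,0,0]],"turn":[[0,0,0],[0,0,0],[0,0,0]],"fingers":[0.46,0.46,0.46]}';  python3 -c "
from h import *
info([.512,.112,.13],72)"
```

```text
time: 5.05
ee_pos: [0.514, 0.1126, 0.1328]
tcp_rot: [2.538, 1.852, 0.001]
force: [0.1, -0.3, 0.5]
gripper_width: 0.271
t 5.05 pos [0.514  0.1126 0.1328] xaz 72.23 tilt 0.02 F [ 0.1 -0.3  0.5] M [ 0.07  0.01 -0.06] w 23.0 q [ 0.41  0.52 -0.88  1.98  0.51  0.89  0.51]
shift cm [-0.12 -0.18  0.28] turnz 0.23 rotvec fix [ 0.02 -0.01  0.23]
```

```bash
python3 -m pendant '{"xyz":[[0.8,0.03,0.2],[0.8,0.03,0],[0.8,0.03,0],[0.8,0.03,0],[0.8,0.03,0]],"turn":[[0,0,5],[0,0,5],[0,0,5],[0,0,5],[0,0,5]],"fingers":[0.46,0.46,0.46,0.46,0.46]}';  python3 -c "
from h import *
info([.512,.112,.13],72)
p=pose()[1]-np.array([.599,.083,0]);print(np.hypot(*p[:2]),np.degrees(np.arctan2(p[1],p[0])))"
```

```text
time: 5.55
ee_pos: [0.5336, 0.145, 0.1307]
tcp_rot: [2.878, 1.251, -0.004]
force: [-0.0, -5.2, 0.6]
gripper_width: 0.272
t 5.55 pos [0.5336 0.145  0.1307] xaz 46.99 tilt 0.25 F [-0.  -5.2  0.6] M [-1.03  0.14  0.06] w 23.1 q [ 0.25  0.52 -0.76  1.92  0.47  0.89  0.07]
shift cm [-3.89  0.67  0.09] turnz -25.01 rotvec fix [  0.06   0.25 -25.01]
0.09012833332831484 136.49974778427713
```

```bash
python3 -m pendant '{"xyz":[[0.8,0.03,0],[0.8,0.03,0],[0.8,0.03,0],[0.8,0.03,0],[0.8,0.03,0]],"turn":[[0,0,5],[0,0,5],[0,0,5],[0,0,5],[0,0,5]],"fingers":[0.46,0.46,0.46,0.46,0.46]}';  python3 -c "
from h import *
info()
p=pose()[1]-np.array([.599,.083,0]);print(np.hypot(*p[:2]),np.degrees(np.arctan2(p[1],p[0])))"
```

```text
time: 6.05
ee_pos: [0.5653, 0.168, 0.1304]
tcp_rot: [3.08, 0.599, -0.006]
force: [-3.0, -4.4, 1.2]
gripper_width: 0.27
t 6.05 pos [0.5653 0.168  0.1304] xaz 22.01 tilt 0.31 F [-3.  -4.4  1.2] M [-0.86  0.51  0.02] w 23.0 q [ 0.13  0.55 -0.65  1.83  0.42  0.91 -0.33]
0.09146425466235944 111.63416283055768
```

```bash
python3 -m pendant '{"xyz":[[0.8,0.03,0],[0.8,0.03,0],[0.8,0.03,0],[0.8,0.03,0],[0,0,0]],"turn":[[0,0,5],[0,0,5],[0,0,5],[0,0,5],[0,0,0]],"fingers":[0.46,0.46,0.46,0.46,0.46]}';  python3 -c "
from h import *
info()
p=pose()[1]-np.array([.599,.083,0]);print(np.hypot(*p[:2]),np.degrees(np.arctan2(p[1],p[0])))
for n in ['top','side','wrist']:
    c=grab(n); pickle.dump(c,open(n+'3.pkl','wb')); save(n+'3.png',c['image'] if n=='wrist' else c['image'][110:200,250:350],1.5 if n=='wrist' else 7)"
```

```text
time: 6.55
ee_pos: [0.5966, 0.176, 0.1302]
tcp_rot: [3.139, 0.061, -0.004]
force: [-2.2, -1.8, -1.2]
gripper_width: 0.274
t 6.55 pos [0.5966 0.176  0.1302] xaz 2.21 tilt 0.19 F [-2.2 -1.8 -1.2] M [-0.26  0.39  0.03] w 23.3 q [ 0.06  0.58 -0.56  1.75  0.37  0.92 -0.62]
0.0930229631027205 91.46753957833513
```

View pics/wrist3.png

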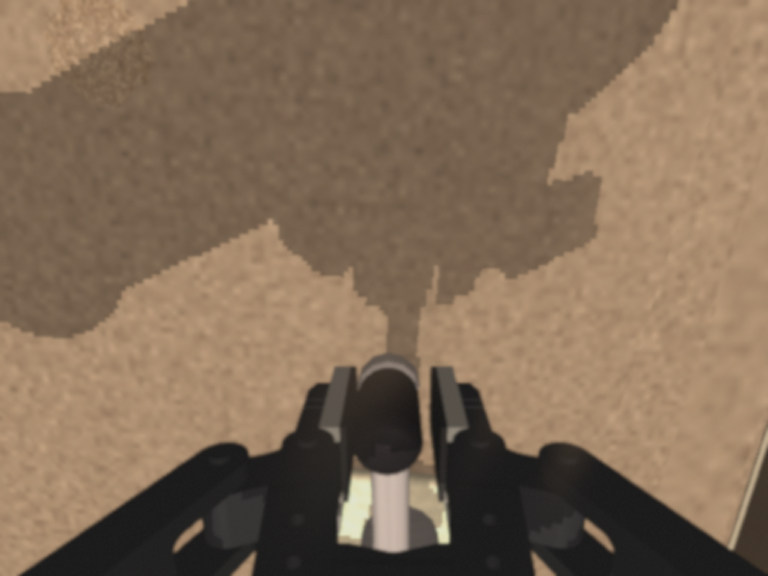

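View pics/top3.png

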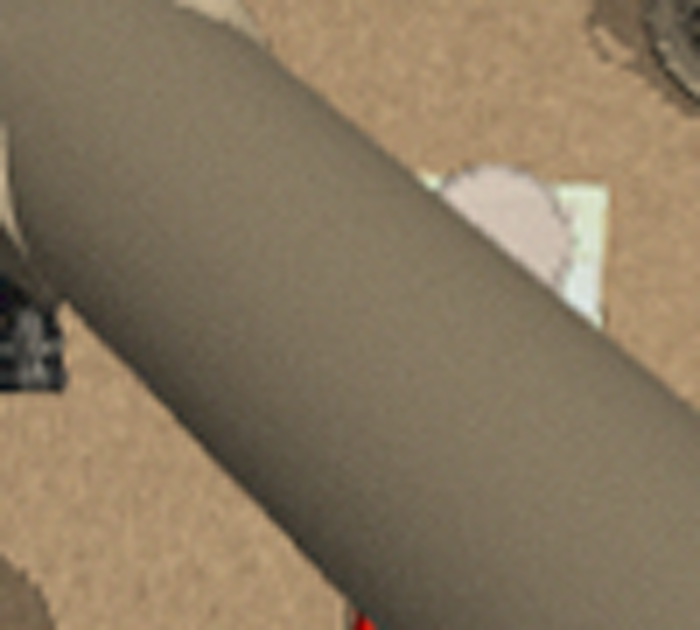

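View pics/side3.png

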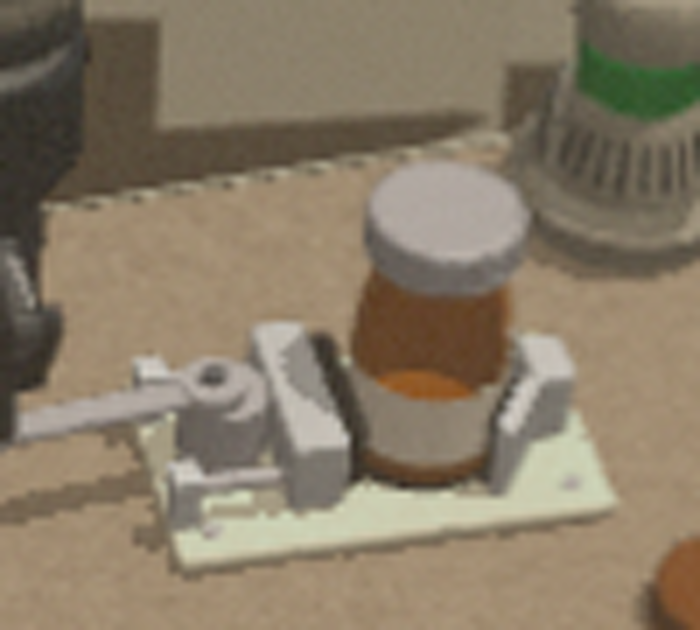

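```bash
python3 -c "
from h import *
c=pickle.load(open('wrist3.pkl','rb'))
print(proj(c,[[.5966,.176,.087]])*1.5)
for p in [(389,438),(389,445)]: 
    k=atz(c,(p[0]/1.5,p[1]/1.5),.087); d=k[:2]-[.599,.083]; print(k.round(4),np.hypot(*d),np.degrees(np.arctan2(d[1],d[0])))
c=pickle.load(open('side3.pkl','rb'))
S=lambda u,v:(250+(u+.5)/7-.5,110+(v+.5)/7-.5)
a=atz(c,S(182,563),.01);b=atz(c,S(616,502),.01); print(a,b,np.linalg.norm(a-b),np.degrees(np.arctan2(*(a-b)[:2])))
print('hub',atz(c,S(214,375),.057))
h=atz(c,S(214,375),.057)
# lever bar centreline at z .0515: top-face
for p in [(160,394),(25,426)]: print(atz(c,S(*p),.0515))
p,q=[atz(c,S(*p),.0515) for p in [(160,394),(25,426)]]
d=q-p; print('lever az',np.degrees(np.arctan2(d[1],d[0])))
c0=pickle.load(open('top0.pkl','rb'))
save('edge.png',c0['image'][120:190,260:350],8)
"

```

```text
[[392.64929519 446.17592535]]
[0.5955 0.1785 0.087 ] 0.09554576638754142 92.07794734051284
[0.5956 0.1763 0.087 ] 0.09338586090617423 92.07529631887353
[0.54780871 0.10772006 0.01      ] [ 0.53911466 -0.06587208  0.01      ] 0.1738097239956983 2.867161925995296
hub [0.59730591 0.08254773 0.057     ]
[0.59764202 0.10363086 0.0515    ]
[0.59264258 0.15799642 0.0515    ]
lever az 95.25412310600623
```

```bash
python3 -c "
from h import *
c=pickle.load(open('top0.pkl','rb')); im=c['image'].astype(float)
# brightness in blue-ish channel: plate has higher G,B than worktop
g=cv2.GaussianBlur(im[:,:,2],(0,0),0.7)
def edge(line):
    l=line; d=np.diff(l); i=np.argmax(np.abs(d)); 
    a,b,e=np.abs(d[i-1:i+2]); return i+.5+0.5*(a-e)/(a-2*b+e)
P=[]
for u in list(range(281,308))+list(range(330,335)):
    v=127+edge(g[127:141,u]); P.append(atz(c,(u,v),.01))
P=np.array(P); k=np.polyfit(P[:,1],P[:,0],1); r=P[:,0]-np.polyval(k,P[:,1]); m=abs(r)<.002; k=np.polyfit(P[m,1],P[m,0],1); print('far edge yaw',np.degrees(np.arctan(k[0])),m.sum(),len(m), r.round(4).tolist())
P=[]
for u in range(286,333):
    v=160+edge(g[160:176,u]); P.append(atz(c,(u,v),.01))
P=np.array(P); k=np.polyfit(P[:,1],P[:,0],1); 
for _ in range(4):
  r=P[:,0]-np.polyval(k,P[:,1]); m=abs(r)<.0015; k=np.polyfit(P[m,1],P[m,0],1)
print('near edge yaw',np.degrees(np.arctan(k[0])),m.sum(),len(m), 'x at y=0',k[1])
P=[]
for v in range(140,167):
    u=328+edge(g[v,328:344]); P.append(atz(c,(u,v),.01))
P=np.array(P); k=np.polyfit(P[:,0],P[:,1],1)
for _ in range(4):
  r=P[:,1]-np.polyval(k,P[:,0]); m=abs(r)<.0015; k=np.polyfit(P[m,0],P[m,1],1)
print('right edge yaw',np.degrees(np.arctan(k[0])),m.sum(),len(m))
"

```

```text
Traceback (most recent call last):
ValueError: not enough values to unpack (expected 3, got 2)
```

```bash
cat > e.py <<'E'
from h import *
c=pickle.load(open('top0.pkl','rb')); im=c['image'].astype(float)
g=cv2.GaussianBlur(im[:,:,2],(0,0),0.7)
def edge(l):
    d=np.abs(np.diff(l)); i=1+np.argmax(d[1:-1]); a,b,e=d[i-1:i+2]; return i+.5+0.5*(a-e)/(a-2*b+e)
def fit(P,n,i,j):
    P=np.array(P); k=np.polyfit(P[:,j],P[:,i],1); 
    for _ in range(6):
        r=P[:,i]-np.polyval(k,P[:,j]); m=abs(r)<max(.0012,1.5*np.median(abs(r))); k=np.polyfit(P[m,j],P[m,i],1)
    print(n,np.degrees(np.arctan(k[0])).round(2),m.sum(),len(m),k[1].round(4),r[m].std().round(5))
fit([atz(c,(u,128+edge(g[128:140,u])),.01) for u in list(range(281,308))+list(range(331,335))],'far',0,1)
fit([atz(c,(u,163+edge(g[163:175,u])),.01) for u in range(286,333)],'near',0,1)
fit([atz(c,(328+edge(g[v,328:344]),v),.01) for v in range(140,167)],'right',1,0)
E
python3 e.py
```

```text
far 3.6 29 31 0.6461 0.00037
near 3.59 46 47 0.544 0.00029
right -3.09 23 27 -0.0376 0.00045
```

```bash
python3 -m pendant '{"xyz":[[0.4,0.01,0],[0.4,0.02,0],[0,0,0]],"turn":[[0,0,2.5],[0,0,2.5],[0,0,0]],"fingers":[0.46,0.46,0.46]}';  python3 -c "
from h import *
info()
p=pose()[1]-np.array([.599,.083,0]);print(np.hypot(*p[:2]),np.degrees(np.arctan2(p[1],p[0])))
c=grab('wrist'); save('wrist4.png',c['image'][200:,180:340],3.5); pickle.dump(c,open('wrist4.pkl','wb'))
print(proj(c,[[*pose()[1][:2],.087]]))
"
```

```text
time: 7.0
ee_pos: [0.6041, 0.1769, 0.1306]
tcp_rot: [3.14, -0.073, -0.004]
force: [-5.1, -2.7, 0.4]
gripper_width: 0.272
t 7.0 pos [0.6041 0.1769 0.1306] xaz -2.67 tilt 0.14 F [-5.1 -2.7  0.4] M [-0.32  0.83 -0.01] w 23.1 q [ 0.04  0.59 -0.54  1.73  0.36  0.93 -0.69]
0.0940068436014449 86.86815567907843
[[261.67646262 295.62741458]]
```

View pics/wrist4.png

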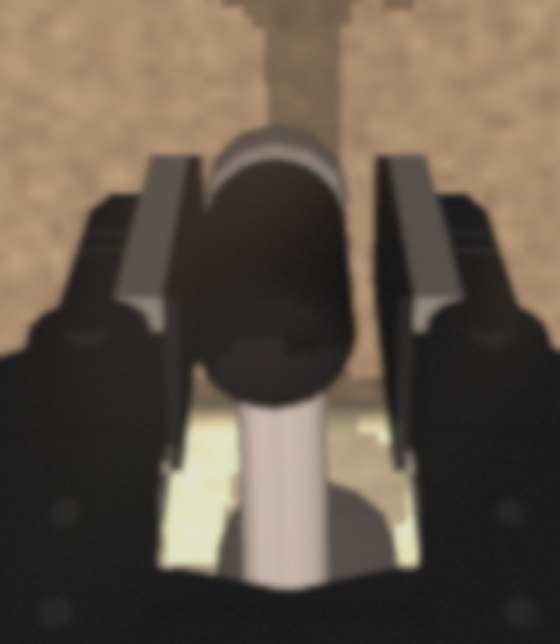

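```bash
python3 -m pendant '{"xyz":[[0,0,0],[0,0,-3],[0,0,-4],[0,0,-4],[0,2,-4]],"turn":[[0,0,0],[0,0,0],[0,0,0],[0,0,0],[0,0,0]],"fingers":[0.2,-0.2,-1,-1,-1]}' >/dev/null; python3 -m pendant '{"xyz":[[0,4,-3],[0,4,-1],[0,3,0],[0,0,0]],"turn":[[0,0,0],[0,0,0],[0,0,0],[0,0,0]],"fingers":[-1,-1,-1,-1]}';  python3 -c "
from h import *
info()
for n in ['wrist','side','top']:
    c=grab(n); pickle.dump(c,open(n+'5.pkl','wb')); save(n+'5.png',c['image'],1.5)
"
```

```text
time: 7.95
ee_pos: [0.6008, 0.0406, 0.3223]
tcp_rot: [3.137, -0.087, 0.008]
force: [-0.4, -0.7, -0.8]
gripper_width: 1.0
t 7.95 pos [0.6008 0.0406 0.3223] xaz -3.19 tilt 0.37 F [-0.4 -0.7 -0.8] M [-0.01  0.    0.02] w 85.0 q [ 0.3   0.34 -0.57  1.62  0.19  1.23 -0.36]
```

View pics/wrist5.png

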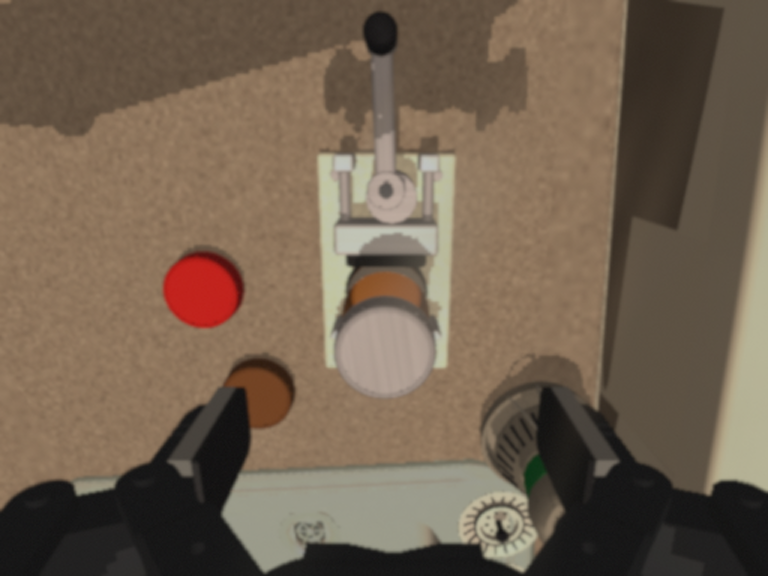

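View pics/side5.png

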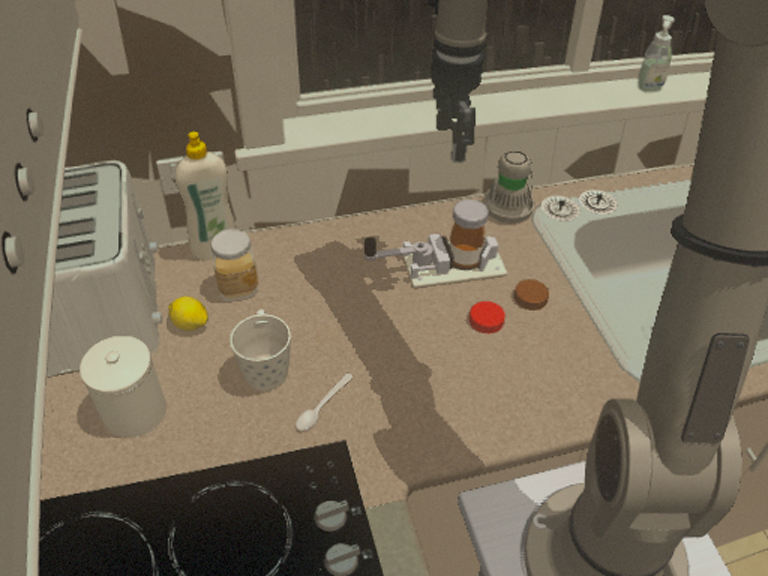

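View pics/top5.png

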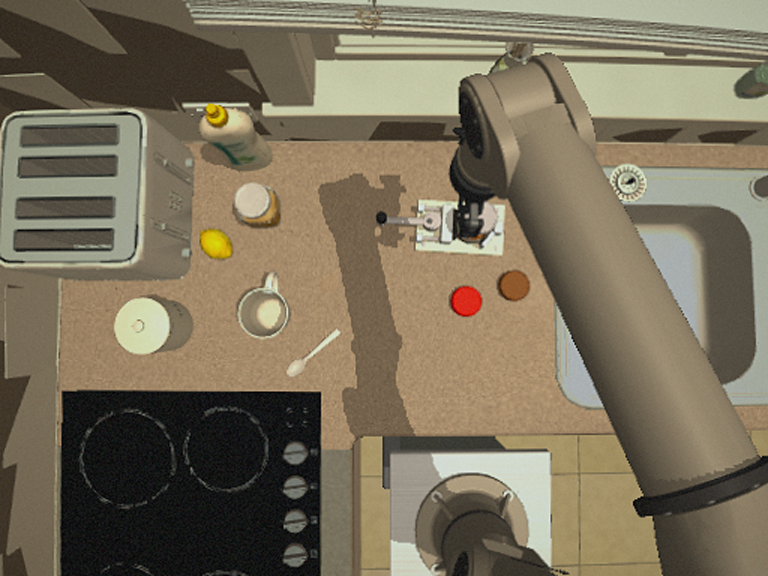

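```bash
python3 -c "
from h import *
c=pickle.load(open('wrist5.pkl','rb')); save('w5c.png',c['image'][0:150,200:315],5)
c=pickle.load(open('top5.pkl','rb')); save('t5c.png',c['image'][130:175,245:340],8)
"
```

View pics/w5c.png

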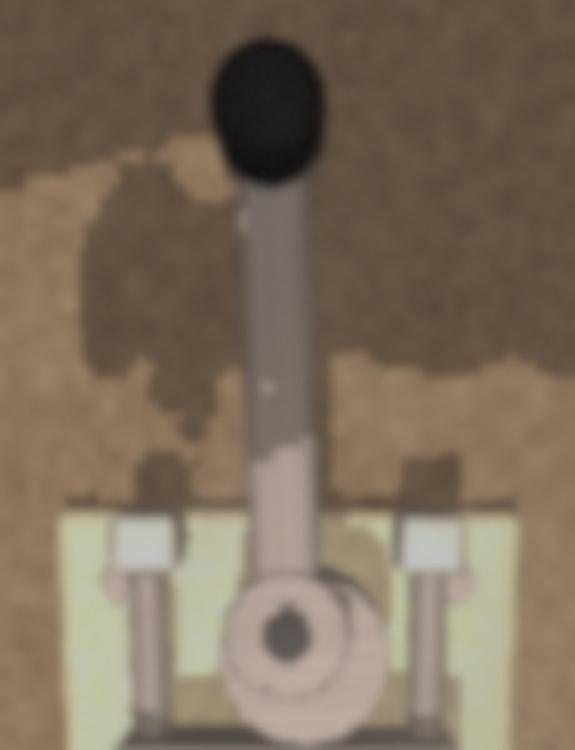

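View pics/t5c.png

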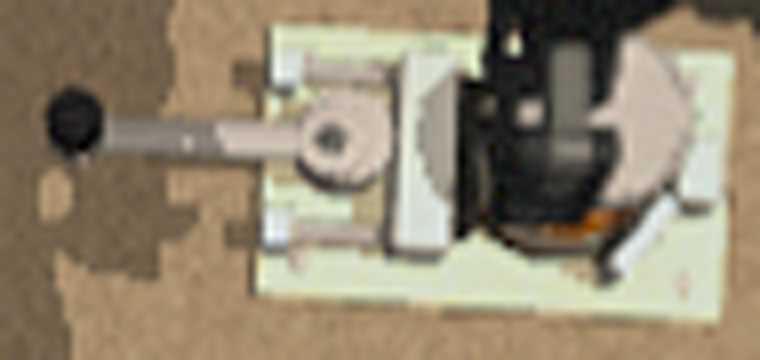

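```bash
python3 -c "
from h import *
def az(a,b): d=(b-a)[:2]; return np.degrees(np.arctan2(d[1],d[0])).round(2), np.hypot(*d).round(4)
c=pickle.load(open('wrist5.pkl','rb')); W=lambda u,v:(200+(u+.5)/5-.5,(v+.5)/5-.5)
k=atz(c,W(268,93),.087); h=atz(c,W(289,635),.057); print('wrist',k.round(4),h.round(4),az(h,k))
b1=atz(c,W(280,545),.0515); b2=atz(c,W(276,215),.0515); print('bar',az(b1,b2))
TL,TR=atz(c,W(60,513),.01),atz(c,W(518,513),.01); print(TL,TR,'yaw',az(TL,TR))
BL=atz(c,(328/1.5,367/1.5),.01);BR=atz(c,(446/1.5,367/1.5),.01);print(BL,BR,az(BL,TL),az(BR,TR),az(BL,BR))
c=pickle.load(open('top5.pkl','rb')); T=lambda u,v:(245+(u+.5)/8-.5,130+(v+.5)/8-.5)
k=atz(c,T(75,121),.087); h=atz(c,T(333,139),.057); print('top',k.round(4),h.round(4),az(h,k))
b1=atz(c,T(290,141),.0515); b2=atz(c,T(110,135.5),.0515); print('bar',az(b1,b2))
c=pickle.load(open('wrist5.pkl','rb'));print('cap wrist',atz(c,(385/1.5,347/1.5),.125))
c=pickle.load(open('side5.pkl','rb'));print('cap side',atz(c,(471/1.5,211/1.5),.125)); save('s5c.png',c['image'][125:205,230:345],6)
"
```

```text
wrist [0.6026 0.1747 0.087 ] [0.6004 0.0828 0.057 ] (np.float64(88.59), np.float64(0.0918))
bar (np.float64(87.18), np.float64(0.0604))
[0.55074383 0.10734328 0.01      ] [0.65197953 0.10160959 0.01      ] yaw (np.float64(-3.24), np.float64(0.1014))
[ 0.54191906 -0.06622804  0.01      ] [ 0.6413675  -0.07209049  0.01      ] (np.float64(87.09), np.float64(0.1738)) (np.float64(86.5), np.float64(0.174)) (np.float64(-3.37), np.float64(0.0996))
top [0.5999 0.1739 0.087 ] [0.5993 0.082  0.057 ] (np.float64(89.65), np.float64(0.0919))
bar (np.float64(88.24), np.float64(0.0647))
cap wrist [5.95225514e-01 3.00034770e-04 1.25000000e-01]
cap side [ 0.58846645 -0.00297817  0.125     ]
```

View pics/s5c.png

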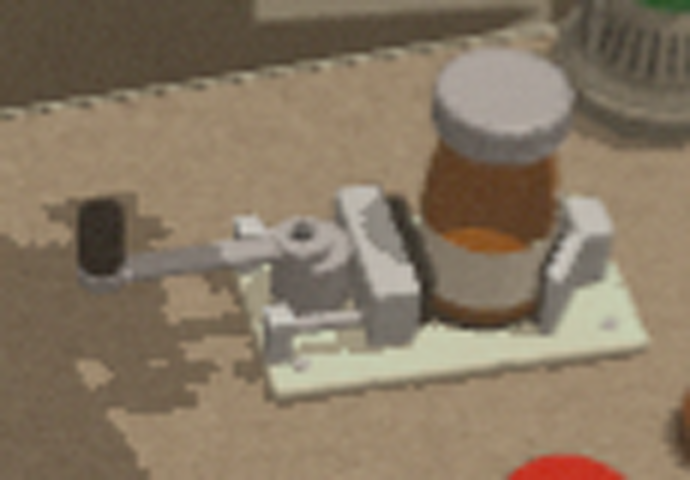

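```bash
python3 -c "
from h import *
from numpy import array
c=pickle.load(open('side5.pkl','rb'));S=lambda u,v:(230+(u+.5)/6-.5,125+(v+.5)/6-.5)
print('cap side',atz(c,S(504,92),.125))
# ellipse outline predicted
def circ(cx,cy,z,r): a=np.linspace(0,2*np.pi,60); return np.c_[cx+r*np.cos(a),cy+r*np.sin(a),0*a+z]
c=pickle.load(open('wrist5.pkl','rb'));im=cv2.resize(c['image'],None,fx=3,fy=3,interpolation=cv2.INTER_CUBIC)
for (x,y) in [(.5945,-.0015)]:
  for z,r in [(.125,.029),(.116,.03)]:
    p=((proj(c,circ(x,y,z,r))+.5)*3-.5).round().astype(int); cv2.polylines(im,[p],True,(0,255,0),1)
save('w5cap.png',im[550:850,600:950],2)
"
```

```text
cap side [ 0.59161279 -0.00296183  0.125     ]
```

View pics/w5cap.png

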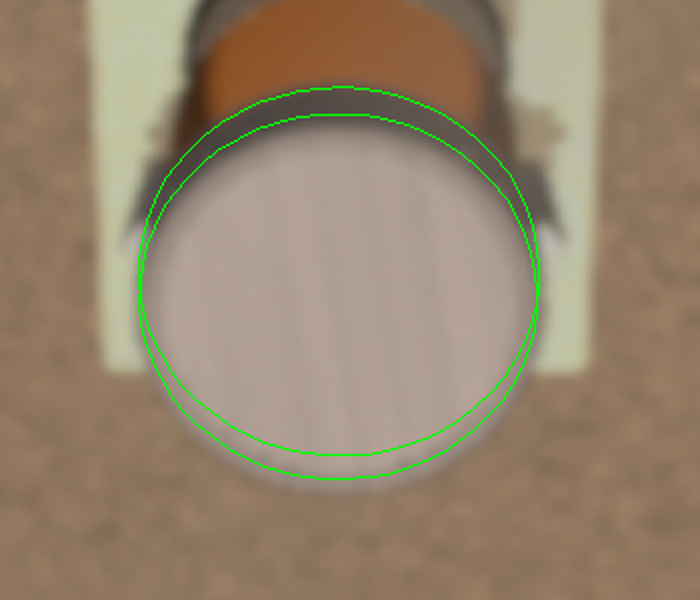

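```bash
python3 -m pendant '{"xyz":[[-0.4,2.2,1.5],[-0.4,2.2,1.5],[0,0,1.5],[0,0,1.5],[0,0,1]],"turn":[[0,0,0],[0,0,0],[0,0,8],[0,0,8],[0,0,8]],"fingers":[-1,-1,-1,-1,-1]}'>/dev/null;python3 -m pendant '{"xyz":[[0,0,0],[0,0,0],[0,0,0]],"turn":[[0,0,8],[0,0,3],[0,0,0]],"fingers":[-1,-1,-1]}';  python3 -c "
from h import *
info([.5943,-.0035,.25],-38)
c=grab('wrist'); pickle.dump(c,open('wrist6.pkl','wb')); save('wrist6.png',c['image'],1.5)
"
```

```text
time: 8.9
ee_pos: [0.5894, 0.0059, 0.2509]
tcp_rot: [-2.974, 1.009, -0.001]
force: [-0.3, -0.7, 1.0]
gripper_width: 0.999
t 8.9 pos [0.5894 0.0059 0.2509] xaz -37.49 tilt 0.08 F [-0.3 -0.7  1. ] M [0.01 0.08 0.03] w 85.0 q [ 0.26  0.36 -0.44  1.74  0.17  1.08 -0.88]
shift cm [0.96 0.45 0.09] turnz 0.51 rotvec fix [-0.08 -0.01  0.51]
```

View pics/wrist6.png

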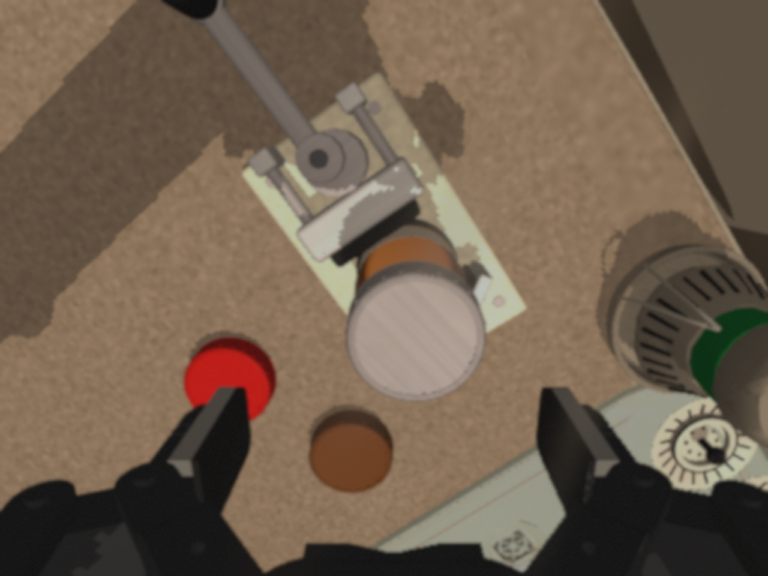

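```bash
cat > capfit.py <<'E'
from h import *
import sys
def circ(cx,cy,z,r): a=np.linspace(0,2*np.pi,90); return np.c_[cx+r*np.cos(a),cy+r*np.sin(a),0*a+z]
n,x,y=sys.argv[1],float(sys.argv[2]),float(sys.argv[3])
dz=float(sys.argv[4]) if len(sys.argv)>4 else 0
c=pickle.load(open(n+'.pkl','rb'));im=cv2.resize(c['image'],None,fx=6,fy=6,interpolation=cv2.INTER_CUBIC)
P=np.concatenate([circ(x,y,.125+dz,.029),circ(x,y,.116+dz,.03)]); p=((proj(c,P)+.5)*6-.5).round().astype(int)
hull=cv2.convexHull(p); cv2.polylines(im,[hull],True,(0,255,0),1)
m=p.mean(0).astype(int); save(n+'_cap.png',im[max(0,m[1]-300):m[1]+300,max(0,m[0]-350):m[0]+350])
E
python3 capfit.py wrist6 .5943 -.0035
```

```text
(no output)
```

View pics/wrist6_cap.png

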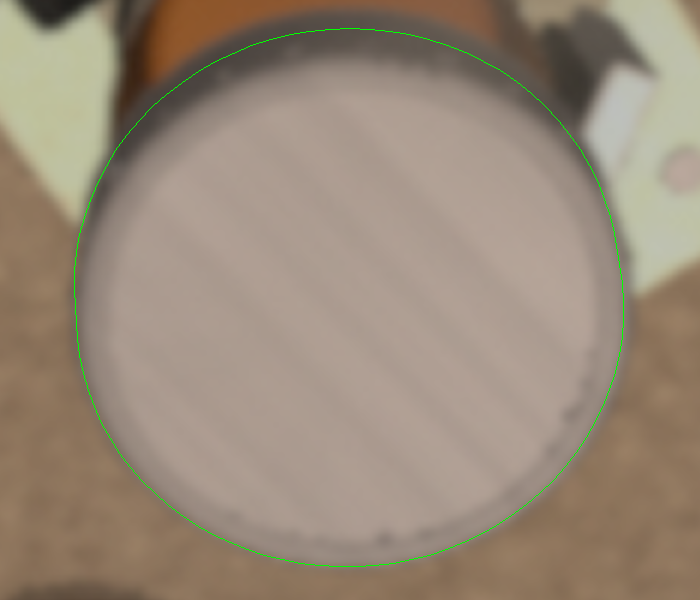

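```bash
python3 -m pendant '{"xyz":[[1.0,0.46,0],[0,0,3],[0,0,3],[0,0,2],[0,0,0]],"turn":[[0,0,0],[0,0,0],[0,0,0],[0,0,0],[0,0,0]],"fingers":[-1,-1,-1,-1,-1]}';  python3 -m pendant '{"xyz":[[0,0,0]],"turn":[[0,0,0]],"fingers":[-1]}'>/dev/null; python3 -c "
from h import *
info([.5946,-.0037,.166],-38)
c=grab('wrist'); pickle.dump(c,open('wrist7.pkl','wb')); save('wrist7.png',c['image'],1.5)
c=grab('side'); save('side7.png',c['image'][80:200,240:360],5)
"; python3 capfit.py wrist7 .5946 -.0037
```

```text
time: 9.45
ee_pos: [0.5925, -0.0072, 0.1679]
tcp_rot: [2.971, -1.014, -0.009]
force: [0.0, -0.7, -0.0]
gripper_width: 1.003
t 9.55 pos [ 0.5947 -0.0067  0.1712] xaz -37.71 tilt 0.03 F [ 0.9  0.6 -0.2] M [ 0.04  0.01 -0.07] w 85.0 q [ 0.26  0.46 -0.41  1.8   0.22  0.93 -0.91]
shift cm [-0.19 -0.23  0.52] turnz 0.29 rotvec fix [-0.02 -0.02  0.29]
```

View pics/wrist7.png

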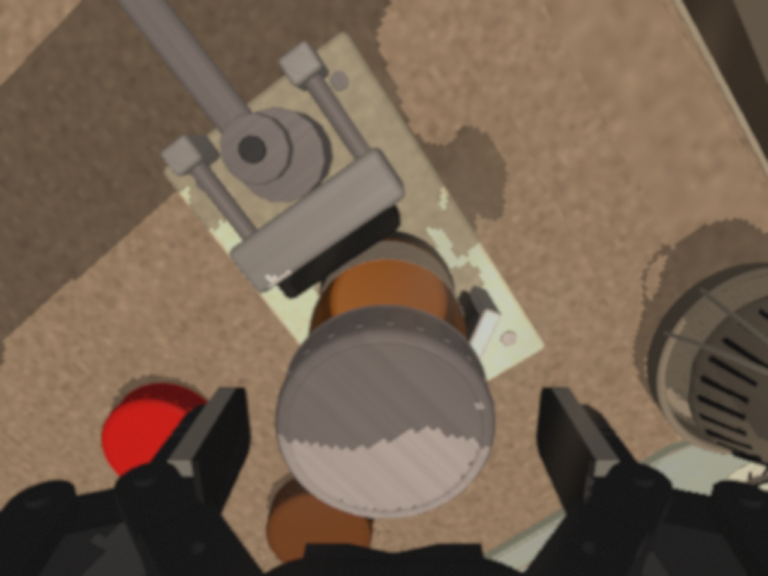

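View pics/side7.png

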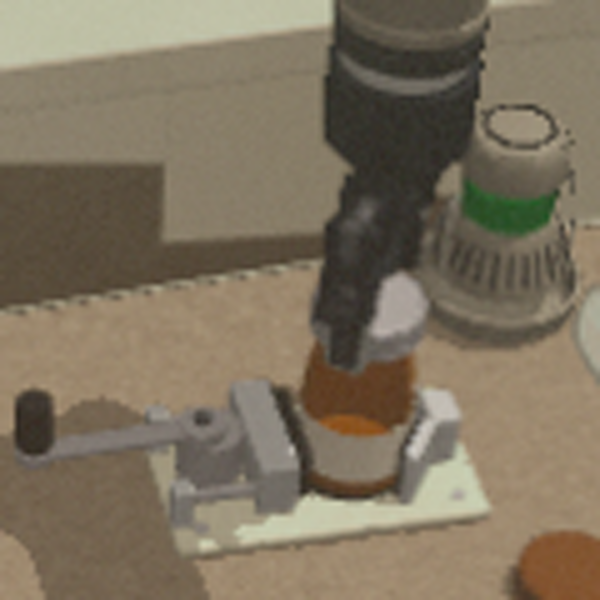

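View pics/wrist7_cap.png

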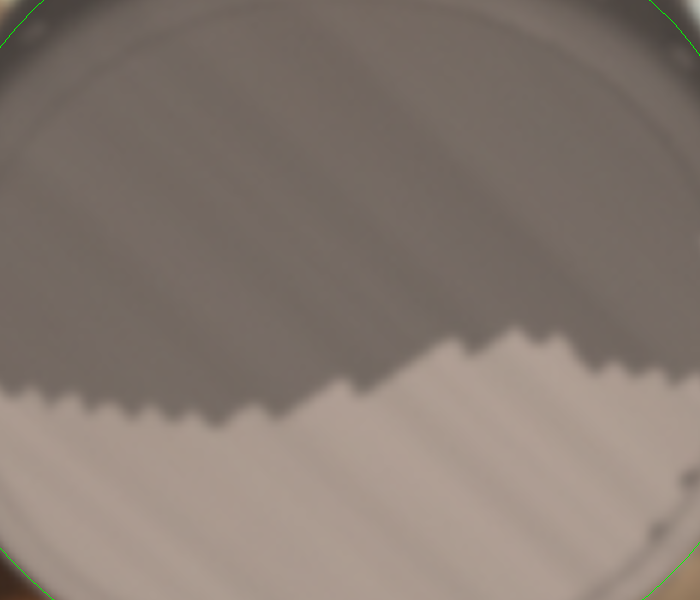

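```bash
python3 -m pendant '{"xyz":[[-0.19,-0.22,0.4],[0,0,0],[0,0,0]],"turn":[[0,0,0],[0,0,0],[0,0,0]],"fingers":[-1,-1,-1]}'; python3 -c "
from h import *
info([.5946,-.0037,.166],-38)
c=grab('wrist'); pickle.dump(c,open('wrist8.pkl','wb')); save('wrist8.png',c['image'][220:],1.5)
info([.5946,-.0037,.166],-38)
"
```

```text
time: 9.95
ee_pos: [0.5941, -0.0033, 0.1673]
tcp_rot: [-2.973, 1.015, -0.001]
force: [0.2, -0.9, 0.5]
gripper_width: 0.996
t 9.95 pos [ 0.5941 -0.0033  0.1673] xaz -37.7 tilt 0.04 F [ 0.2 -0.9  0.5] M [ 0.   -0.   -0.01] w 84.7 q [ 0.25  0.46 -0.41  1.8   0.22  0.92 -0.91]
shift cm [0.07 0.   0.13] turnz 0.3 rotvec fix [-0.02 -0.04  0.3 ]
t 10.0 pos [ 0.5941 -0.0034  0.1672] xaz -37.7 tilt 0.04 F [ 0. -1.  0.] M [0.03 0.05 0.01] w 85.3 q [ 0.25  0.46 -0.41  1.8   0.22  0.92 -0.91]
shift cm [ 0.06 -0.01  0.12] turnz 0.3 rotvec fix [-0.01 -0.03  0.3 ]
```

View pics/wrist8.png

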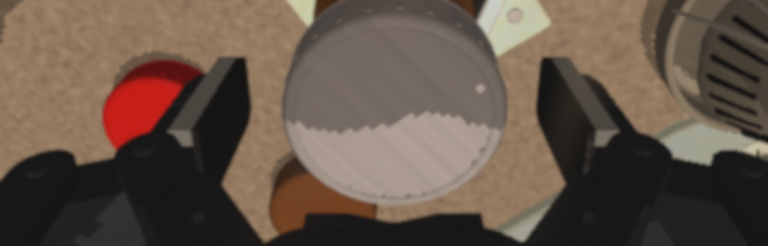

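```bash
python3 -m pendant '{"xyz":[[0,0,0],[0,0,0],[0,0,0],[0,0,0]],"turn":[[0,0,0],[0,0,0],[0,0,0],[0,0,0]],"fingers":[0.3,1,1,1]}'; python3 -c "
from h import *
info([.5946,-.0037,.166],-38)
c=grab('wrist'); save('wrist9.png',c['image'][150:],1.5)
"
```

```text
time: 10.4
ee_pos: [0.5942, -0.0037, 0.1674]
tcp_rot: [2.973, -1.016, 0.001]
force: [-1.5, -1.1, 4.2]
gripper_width: 0.683
t 10.4 pos [ 0.5942 -0.0037  0.1674] xaz -37.74 tilt 0.04 F [-1.5 -1.1  4.2] M [-0.06  0.21 -0.09] w 58.1 q [ 0.25  0.46 -0.41  1.8   0.22  0.92 -0.91]
shift cm [ 0.03 -0.02  0.14] turnz 0.26 rotvec fix [-0.   -0.04  0.26]
```

View pics/wrist9.png

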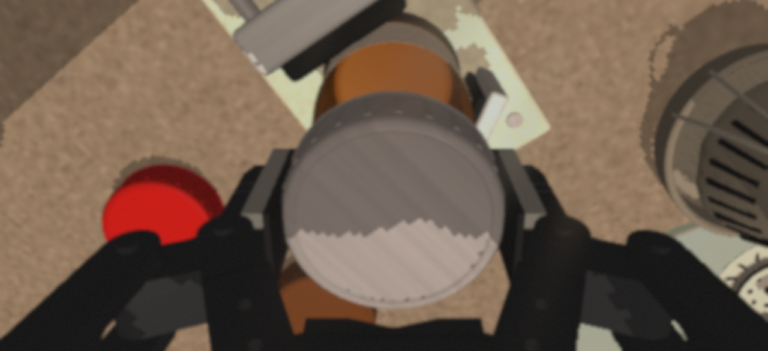

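```bash
python3 -m pendant '{"xyz":[[0,0,-0.02],[0,0,-0.02],[0,0,-0.03],[0,0,-0.02]],"turn":[[0,0,-5],[0,0,-5],[0,0,-5],[0,0,-5]],"fingers":[1,1,1,1]}'; python3 -c "
from h import *
info()
c=grab('wrist'); save('wrist10.png',c['image'][150:],1.5)
"
```

```text
time: 10.85
ee_pos: [0.5943, -0.0032, 0.1682]
tcp_rot: [-3.104, 0.479, -0.002]
force: [-0.3, 0.0, 2.7]
gripper_width: 0.682
t 10.85 pos [ 0.5943 -0.0032  0.1682] xaz -17.55 tilt 0.07 F [-0.3  0.   2.7] M [ 0.05  0.05 -0.14] w 57.9 q [ 0.31  0.47 -0.49  1.8   0.27  0.94 -0.6 ]
```

View pics/wrist10.png

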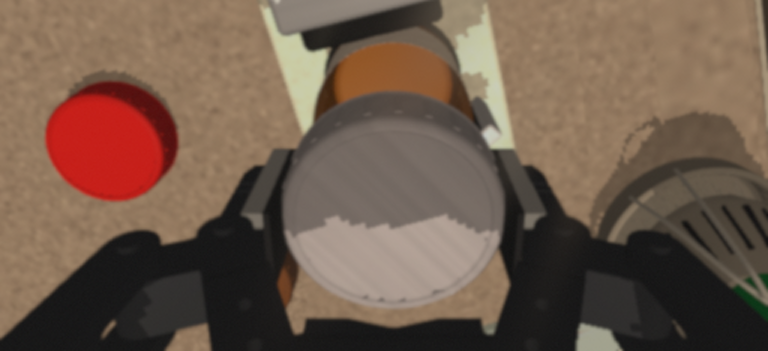

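```bash
python3 -m pendant '{"xyz":[[0,0,-0.02],[0,0,-0.03]],"turn":[[0,0,-5],[0,0,-5]],"fingers":[1,1]}'; python3 -c "
from h import *
info(); print(arm.get_obs()['effort'])
c=grab('side'); save('side11.png',c['image'][100:190,250:350],7)
info()
"
```

```text
time: 11.1
ee_pos: [0.5943, -0.0031, 0.1687]
tcp_rot: [-3.134, 0.209, -0.001]
force: [-0.4, -0.5, 1.6]
gripper_width: 0.686
t 11.1 pos [ 0.5943 -0.0031  0.1687] xaz -7.63 tilt 0.06 F [-0.4 -0.5  1.6] M [ 0.04  0.04 -0.14] w 58.3 q [ 0.34  0.48 -0.53  1.8   0.29  0.94 -0.44]
[ -0.66147929 -43.4822166   -4.43374693 -20.21255314   0.09697983
  -0.06650474  -0.50971342]
t 11.15 pos [ 0.5943 -0.0032  0.1686] xaz -7.47 tilt 0.06 F [0.4 0.1 3.2] M [0.06 0.08 0.12] w 58.3 q [ 0.34  0.48 -0.53  1.8   0.29  0.94 -0.44]
```

View pics/side11.png

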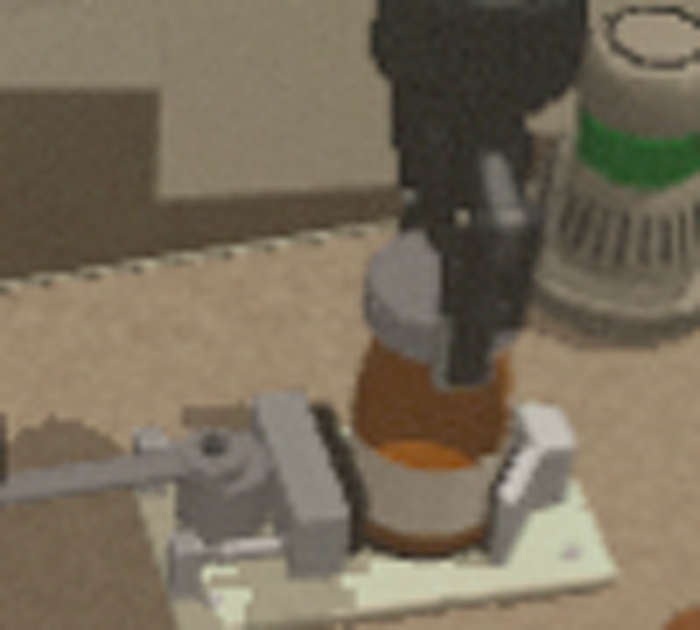

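```bash
for k in 1; do python3 -m pendant '{"xyz":[[0,0,-0.02],[0,0,-0.03],[0,0,-0.02],[0,0,-0.01]],"turn":[[0,0,-5],[0,0,-5],[0,0,-5],[0,0,-3]],"fingers":[1,1,1,1]}'; python3 -c "
from h import *
info(); print(arm.get_obs()['effort'][6])
"; done
```

```text
time: 11.55
ee_pos: [0.5942, -0.0032, 0.1694]
tcp_rot: [-3.129, -0.281, -0.001]
force: [-0.4, 0.3, 3.2]
gripper_width: 0.682
t 11.55 pos [ 0.5942 -0.0032  0.1694] xaz 10.27 tilt 0.05 F [-0.4  0.3  3.2] M [ 0.01  0.07 -0.1 ] w 57.9 q [ 0.39  0.49 -0.59  1.8   0.33  0.95 -0.16]
-0.19214941654354334
```

```bash
python3 -m pendant '{"xyz":[[0,0,-0.01]],"turn":[[0,0,-3]],"fingers":[1]}' >/dev/null; python3 -c "
from h import *
info(); print(arm.get_obs()['effort'][6])
"; python3 -m pendant '{"xyz":[[0,0,-0.02]],"turn":[[0,0,-3]],"fingers":[1]}' >/dev/null; python3 -c "
from h import *
info(); print(arm.get_obs()['effort'][6])
"
```

```text
t 11.65 pos [ 0.5943 -0.0032  0.1695] xaz 13.24 tilt 0.05 F [-0.2  0.   3.8] M [ 0.07  0.13 -0.05] w 58.5 q [ 0.4   0.49 -0.61  1.8   0.33  0.96 -0.12]
-0.326708871871233
t 11.75 pos [ 0.5943 -0.0033  0.1699] xaz 16.24 tilt 0.06 F [-0.5  0.1  4.5] M [ 0.03  0.14 -0.04] w 58.4 q [ 0.41  0.49 -0.62  1.8   0.34  0.96 -0.07]
-0.3511322848498821
```

```bash
python3 -m pendant '{"xyz":[[0,0,-0.01]],"turn":[[0,0,-3]],"fingers":[1]}' >/dev/null; python3 -c "
from h import *
info(); print(arm.get_obs()['effort'][6])
"; python3 -m pendant '{"xyz":[[0,0,-0.02]],"turn":[[0,0,-3]],"fingers":[1]}' >/dev/null; python3 -c "
from h import *
info(); print(arm.get_obs()['effort'][6])
"
```

```text
t 11.85 pos [ 0.5944 -0.0033  0.17  ] xaz 19.24 tilt 0.07 F [-0.8  0.1  4.3] M [ 0.06  0.1  -0.  ] w 58.4 q [ 0.42  0.5  -0.63  1.8   0.35  0.96 -0.02]
-0.35244681872427464
t 11.95 pos [ 0.5944 -0.0032  0.1702] xaz 22.25 tilt 0.07 F [ 0.1 -0.7  4.7] M [0.01 0.06 0.03] w 58.2 q [ 0.42  0.5  -0.64  1.8   0.36  0.96  0.02]
-0.3556630667299032
```

```bash
python3 -m pendant '{"xyz":[[0,0,-0.06],[0,0,0]],"turn":[[0,0,0],[0,0,0]],"fingers":[1,1]}' >/dev/null; python3 -c "
from h import *
for i in range(3): info()
print(arm.get_obs()['effort'][6])
c=grab('side'); save('side12.png',c['image'][100:190,250:350],7)
"
```

```text
t 12.15 pos [ 0.5944 -0.0032  0.1705] xaz 22.15 tilt 0.07 F [ 0.9 -0.7  3.5] M [ 0.08 -0.16 -0.09] w 58.4 q [ 0.42  0.5  -0.64  1.8   0.36  0.96  0.02]
t 12.15 pos [ 0.5944 -0.0032  0.1705] xaz 22.15 tilt 0.07 F [ 0.9 -0.7  3.5] M [ 0.08 -0.16 -0.09] w 58.4 q [ 0.42  0.5  -0.64  1.8   0.36  0.96  0.02]
t 12.15 pos [ 0.5944 -0.0032  0.1705] xaz 22.15 tilt 0.07 F [ 0.9 -0.7  3.5] M [ 0.08 -0.16 -0.09] w 58.4 q [ 0.42  0.5  -0.64  1.8   0.36  0.96  0.02]
0.010706379543989897
```

View pics/side12.png

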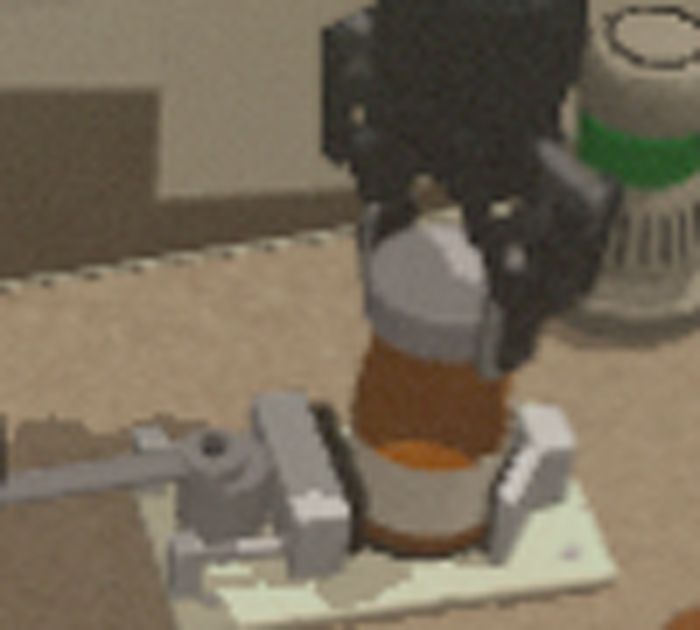

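```bash
python3 -m pendant '{"xyz":[[0,0,-0.1],[0,0,0]],"turn":[[0,0,0],[0,0,0]],"fingers":[1,1]}' >/dev/null; python3 -c "
from h import *
info()
print(arm.get_obs()['effort'][6])
"
```

```text
t 12.4 pos [ 0.5935 -0.0037  0.1709] xaz 22.23 tilt 0.07 F [0.4 0.3 0.9] M [-0.02  0.01  0.01] w 58.3 q [ 0.42  0.5  -0.64  1.8   0.35  0.97  0.03]
-0.004802064358955249
```

```bash
python3 -m pendant '{"xyz":[[0,0,-0.1],[0,0,0]],"turn":[[0,0,0],[0,0,0]],"fingers":[1,1]}' >/dev/null; python3 -c "
from h import *
info()
print(arm.get_obs()['effort'][6])
"
```

```text
t 12.6 pos [ 0.5935 -0.0037  0.1719] xaz 22.26 tilt 0.07 F [ 0.1  0.2 -1.1] M [-0.   -0.05 -0.06] w 57.9 q [ 0.43  0.5  -0.64  1.79  0.35  0.97  0.03]
0.0016292892905767076
```

```bash
python3 -m pendant '{"xyz":[[0,0,-0.1],[0,0,0]],"turn":[[0,0,0],[0,0,0]],"fingers":[1,1]}' >/dev/null; python3 -c "
from h import *
info()
c=grab('wrist'); save('wrist13.png',c['image'][150:],1.5)
info()
"
```

```text
t 12.8 pos [ 0.5938 -0.0035  0.1732] xaz 22.27 tilt 0.03 F [ 0.1 -0.4 -0.3] M [-0.01  0.06  0.02] w 58.3 q [ 0.43  0.49 -0.64  1.79  0.35  0.97  0.03]
t 12.85 pos [ 0.5938 -0.0035  0.1732] xaz 22.27 tilt 0.02 F [ 0.4 -0.5 -0.4] M [ 0.03 -0.01  0.04] w 58.2 q [ 0.43  0.49 -0.64  1.79  0.35  0.97  0.03]
```

View pics/wrist13.png

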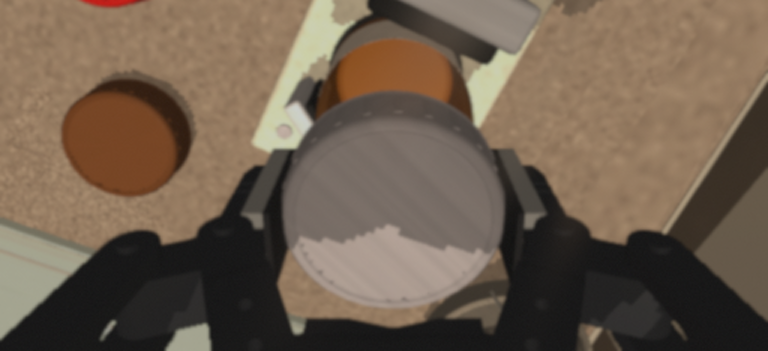

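```bash
python3 -m pendant '{"xyz":[[0,0,-0.5],[0,0,-1.0],[0,0,-1.0],[0,0,-0.5],[0,0,0]],"turn":[[0,0,0],[0,0,0],[0,0,0],[0,0,0],[0,0,0]],"fingers":[1,1,1,1,1]}' >/dev/null;python3 -m pendant '{"xyz":[[0,0,0],[0,0,0]],"turn":[[0,0,0],[0,0,0]],"fingers":[1,1]}' >/dev/null; python3 -c "
from h import *
info([.5940,-.0035,.2044],22.27)
c=grab('wrist'); save('wrist14.png',c['image'][150:],1.5)
c=grab('side'); pickle.dump(c,open('side14.pkl','wb')); save('side14.png',c['image'][90:190,245:350],6)
info()
"
```

```text
t 13.55 pos [ 0.5937 -0.0036  0.2029] xaz 22.28 tilt 0.04 F [ 0.2 -0.9  0.6] M [ 0.02 -0.01  0.03] w 57.9 q [ 0.44  0.46 -0.66  1.77  0.32  1.02  0.05]
shift cm [ 0.04  0.   -0.15] turnz 0.01 rotvec fix [-0.    0.04  0.01]
t 13.65 pos [ 0.5937 -0.0035  0.2028] xaz 22.28 tilt 0.05 F [-0.1 -0.7 -0.9] M [ 0.05 -0.02 -0.01] w 58.4 q [ 0.44  0.46 -0.66  1.77  0.32  1.02  0.05]
```

View pics/wrist14.png

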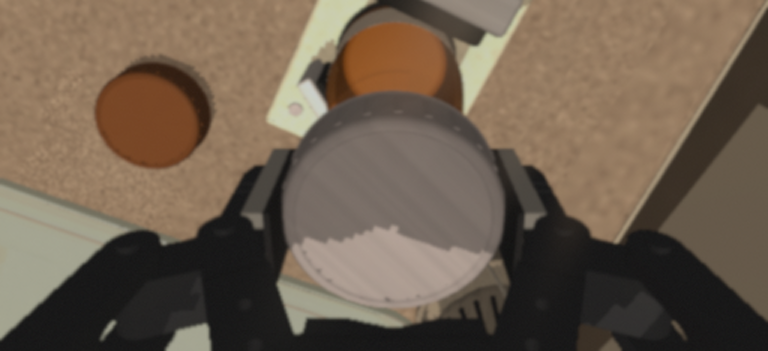

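View pics/side14.png

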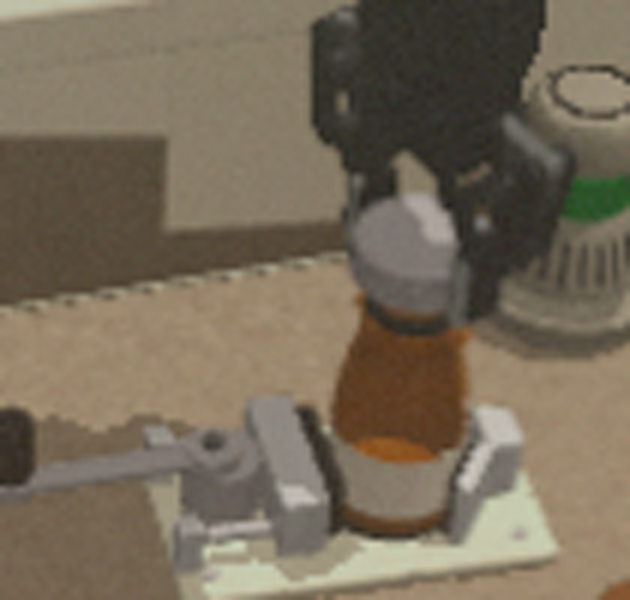

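```bash
python3 -m pendant '{"xyz":[[0,0,-0.15],[0,0,0],[0,0,0],[0,0,0],[0,0,0]],"turn":[[0,0,0],[0,0,0],[0,0,0],[0,0,0],[0,0,0]],"fingers":[1,1,1,1,1]}' >/dev/null; python3 -c "
from h import *
info()
c=grab('side')
R=lambda z,x=.594,y=-.0035:proj(c,[[x,y,z]]).round(1)
print('cap top exp',R(.125+.037),'rim exp',R(.119))
save('side15.png',c['image'][90:190,245:350],6)
c=grab('top'); save('top15.png',c['image'][110:190,220:350],6)
info(); print(np.abs(arm.get_obs()['qd']).max())
"
```

```text
t 14.15 pos [ 0.5939 -0.0035  0.2048] xaz 22.27 tilt 0.01 F [-0.7 -0.1  0. ] M [-0.05  0.   -0.03] w 57.9 q [ 0.44  0.46 -0.66  1.77  0.32  1.03  0.05]
cap top exp [[314.9 128.1]] rim exp [[313.2 141.1]]
t 14.25 pos [ 0.5939 -0.0035  0.2048] xaz 22.28 tilt 0.01 F [ 0.1 -0.5 -0.3] M [ 0.02 -0.02  0.01] w 58.0 q [ 0.44  0.46 -0.66  1.77  0.32  1.03  0.05]
0.0016516439470201185
```

View pics/side15.png

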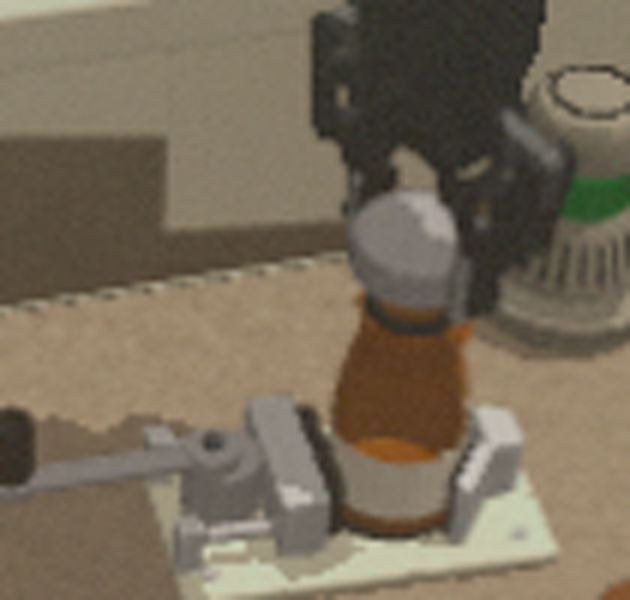

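View pics/top15.png

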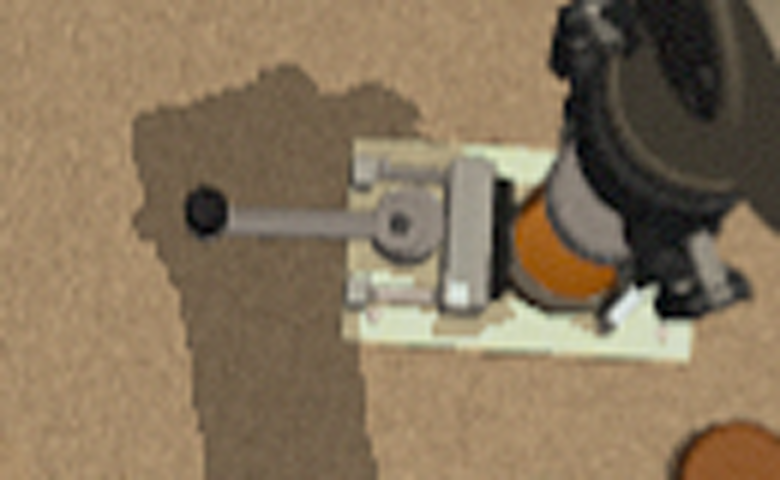

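```bash
python3 -c "
from plant import arm
print(arm.job_done())"
```

```text
the job is handed in; nothing more can be done
None
```

The jar is open and I handed the job in at about 14.3 s. The gripper holds the steel cap level and still, about 25 mm above the jar's mouth, and the jar is still clamped.

**What I did:**
- **Lever:** I swung it round by its knob, between loosely closed fingers.
- **Cap:** I gripped it across its diameter and turned it 60° anticlockwise, rising with the thread. I then raised it in small steps to check it was free, and lifted it straight up to about 37 mm above its starting height.

**Last checks:**
- **Arm and grip:** The tool tilt was 0.01° and the joint speeds were almost zero. The opening was 58 mm and the side force under 1 N.
- **Cap free:** After the small lift the upward pull matched the cap's weight of about 0.4 N. The side view shows the bare neck and the jar base where it was before the lift.
- **Lever and jaw:** They look unmoved since clamping.

**What disagreed or was not confirmed:**
- **Lever angle:** The estimates ranged from 87° to 89.5°, so it is probably 1–3° short of 90°. An early side-view reading before the last push disagreed by about 3°. I left it there so as not to overshoot.
- **Jar turning:** No mark on the jar was visible to show directly that it did not turn. The last joint's effort read about 0.5 N m during unscrewing, as expected, but the wrist moment showed only about 0.14 N m.

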